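Clamp the coupon in the sample press until the clutch slips

ROBOT

A 6-joint arm with a two-finger parallel gripper is mounted at the origin on the work surface. World frame = base frame: x ahead of the robot, y to its left, z up, the work surface at z = 0. Lengths are in mm, angles in degrees, forces in N, time in s.
With the tool pointing down it reaches from about 350 to 850 mm from the base axis. Payload 8.1 kg.
Tool frame: the origin (TCP) lies where the fingers leave the gripper's body, on its centre line; the fingertips stand 73 mm ahead of it and the grasp point (between the pads) lies 54 mm ahead of it; z points along the fingers, y is the line along which they close (so a half turn about z gives the same grasp; the last joint's range is limited). The gripper opens to 85 mm and grips with 20 to 120 N. Pads are 22 mm wide; open, the fingers measure 114 mm over their backs; the gripper's body (76 mm by 85 mm) begins 54 mm behind the grasp point. The pads swing forward as they close: fully open they stand 13 mm farther back than shut.
Start: joints at [-75.424, 7.471, 85.268, -0, 87.261, -4.893], TCP at [199.999, -565.691, 303.892] pointing down, gripper open.
Joint ranges: [-169.43, 169.43], [-51.17, 129.36], [1.28, 143.12], [-76.62, 256.62], [0, 156.53], [-152.29, 152.29]. Speed limits (degrees/s): [136.94, 136.94, 159.86, 180, 180, 180].

INTERFACE

Orientations are given as [roll, pitch, yaw] about the fixed x, y, z axes, in that order (R = Rz(yaw) Ry(pitch) Rx(roll)).
In Python, from bench import sense, optics, r gives the robot as it stands.
- The arm moves only by the tool servo_tool, never from a script. Its argument "plan" is a list that holds one entry, the list of rows, each a list of 5 numbers: the shift along the world's x, y, z in m, then the turn about the world's z in degrees, then the finger opening in m, from 0 to 0.0854. A call has 1 to 10 rows; each row shifts and turns the commanded pose from where the row before left it; what a row does not reach is not made up. A row lasts 1/10 s, in which the tool goes at most 50 mm and 8.59 degrees, less where a joint would pass 70% of its speed; a pose out of reach is approached as far as the arm can. A call is refused whole if a number of a shift passes 0.05 or a number of a turn 8.59, either way. A call with a gripper value outside its range is refused whole. The fingers move at their own pace and stop on an object; "force" is the grip in N (left out, the last holds). Time passes only in rows, so rows that do not move let the fingers close. It gives the time, the measured TCP pose, the force, the opening and the grip force at its end, in the units of the state.
- sense(): the state, without advancing time (a new reading comes with each control period).
- optics.snapshot(name): name is "scene" or "side" or "wrist"; returns a dict with "frame" (384x512x3 uint8, blue, green, red), "fx", "fy", "cx", "cy" (pixels), "dist_coeffs" ([k1, k2, p1, p2, k3] as OpenCV has them; the pictures are not rectified), "cam_to_world" (4x4, takes a point from camera to world coordinates). Camera axes: x right, y down, z forward; pixel columns grow to the right and rows downward; lengths in mm; the calibration is good to about 2 mm. A picture is of the moment at which its call begins. There is no depth.
- r.hand_in(): hands the job in; it is judged then, once.
The state is a dict: "time": time; "joint_pos": joint angles; "qd": joint speeds; "joint_efforts": joint torques, N m; "tool_pos": TCP position; "tcp_rot": TCP orientation; "ft_force": force on the tool from outside, world axes, zero at the start; "wrist_torque": the same for the moment, N m; "finger_gap": finger opening in mm; "grip_force": force on a finger pad.
Only numpy, scipy, OpenCV 4.12 (cv2) and the standard library are available. Lean on these libraries where they do the work, as an engineer would, in place of code of your own. Each camera call takes 0.05 s, during which the arm holds its last target. There are 200 camera calls.

TASK

Two sample presses stand on the lab bench; only one has a black test coupon lying on its plate. On that press, turn the knob on top clockwise (seen from above) until the pressure tip is down on the coupon and the knob's slip clutch has clicked round by about 30 degrees or more, then let go. Do not touch the empty press.

Things in the scene. Friction and masses are not known exactly. Their poses are not given: they have to be found in the camera images.
- press_knob (a point): Centre of the LOADED press's knob on its vertical axis, 179 mm above the bench. Round ribbed black cap, 36 mm diameter, 34 mm tall (162-196 mm up); grip its sides from above. Under it a steel sleeve, 24 mm diameter, then the press's arm (top 130 mm up). White base 150x120x45 mm, fixed, yaw varies; a black coupon 104x20x6 mm under the axis sticks out on both sides of the arm.
- press_screw (a joint): Turn of the loaded press's steel sleeve (rad), clockwise from above; 1 rad lowers the tip 3.8 mm. Starts at 0.3 to 0.7, stops firmly at 1.0 with the tip down on the coupon. It follows the knob both ways (0.03 N m), so turning the knob back lifts the tip; it stays where it is left.
- press_clutch (a joint): Slip of the loaded press's knob on its sleeve (rad), clockwise from above, 0 at the start. Stays 0 until the tip is down, then grows as the knob is turned on (slips at about 0.1 N m). More than 0.35 is wanted: 1.2 to 1.4 rad of clockwise knob turn in one grasp is always enough; more does no harm.
- spare_press: The EMPTY press, fixed, same shape, size and knob but no coupon; leave untouched. Origin on the bench under its knob's axis; z up, x from its column (robot's side) towards its plate. Knob 162-196 mm above the origin; base from -95 to +55 mm in x, +-60 mm in y.
Mind the look-alikes: they are no part of the job. What is shaped like the part that bears press_knob but orange or red is not meant.

How it is judged (in metres and radians):
On the way:
1. the pressure tip is brought down on the coupon (value of joint press_screw above 0.9 rad).
At the end, for the whole second after the job is handed in: The loaded press's screw is home, tip down on the coupon (press_screw above 0.83; its stop is 1.0), and its clutch has slipped by more than 0.35 rad (20 degrees) (value of joint press_screw above 0.83 rad and value of joint press_clutch above 0.35 rad); the robot touches nothing.
It fails at once if the empty press is touched by the robot (contact force between spare_press and the fingers above 1 N or contact force between spare_press and the arm above 1 N).
It also fails if it takes over 32 s, if anything falls off the work surface, if the arm or the gripper's body presses on something with over 40 N, if the wrist force passes 120 N, or if a joint passes its speed limit or range.

## Working session

There is one attempt and no reset: what is moved stays moved. The work goes in short steps, Python scripts to look and compute and a tool call to move; the robot and the scene stay as the last step left them, time stands still between calls to the robot, and variables do not carry over. Pictures are saved under pics/ and viewed, at most 10 in all, crops included, and the job is handed in when it is done.

Besides the shell and the picture viewer there is one more tool, called as name(argument=value, ...), one argument or row to a line, values as JSON. servo_tool: Moves the arm, as the interface text tells. Its arguments: {"type":"object","properties":{"plan":{"type":"array"},"force":{"type":"number"}},"required":["plan"]}

```bash
mkdir -p pics; cat > h.py <<'E'
import cv2,numpy as np
from bench import sense,optics,r
def snap(n):
    s=optics.snapshot(n); s={k:(np.array(v) if isinstance(v,list) else v) for k,v in s.items()}
    s['K']=np.array([[s['fx'],0,s['cx']],[0,s['fy'],s['cy']],[0,0,1]],float); return s
def ray(s,uv):
    p=cv2.undistortPoints(np.array([[uv]],float),s['K'],np.array(s['dist_coeffs'],float))[0,0]
    T=np.array(s['cam_to_world']); d=T[:3,:3]@[p[0],p[1],1]; return T[:3,3],d/np.linalg.norm(d)
def onz(s,uv,z):
    o,d=ray(s,uv); return o+d*(z-o[2])/d[2]
def tri(a,b):
    A=0;B=0
    for o,d in (a,b):
        M=np.eye(3)-np.outer(d,d); A=A+M; B=B+M@o
    return np.linalg.solve(A,B)
E
python3 - <<'E'
from h import *
import pickle
S={n:snap(n) for n in('scene','side')}
pickle.dump(S,open('s.pkl','wb'))
for n in S:
    print(n,S[n]['cam_to_world'][:3,3])
    cv2.imwrite(f'pics/{n}0.png',S[n]['frame'])
print(sense())
E
```

```text
scene [992.08986338 -30.1436239  967.27335275]
side [ 285.43102233  928.69533653 1096.04371681]
{'time': 0.1, 'joint_pos': array([-7.54251057e+01,  7.51210545e+00,  8.53243176e+01, -1.18475447e-03,
        8.72627486e+01, -4.89321900e+00]), 'qd': array([ 0.08585264, -0.04298168,  0.02153071, -0.09940932, -0.11999049,
        0.10429012]), 'joint_efforts': array([ 1.60403008e-03, -5.70955646e+01, -5.01941085e+01,  3.86151697e-06,
        8.06213880e-03, -2.91326489e-05]), 'tool_pos': array([ 199.8850953 , -565.31447437,  302.92318205]), 'tcp_rot': array([-1.79901089e+02, -7.28024872e-03,  1.94681646e+01]), 'ft_force': array([-0.37625837, -0.32451819,  0.20862504]), 'wrist_torque': array([-0.00876149,  0.0264444 , -0.00610955]), 'grip_force': 0.0, 'finger_gap': 85.42097136705854}
```

View pics/scene0.png

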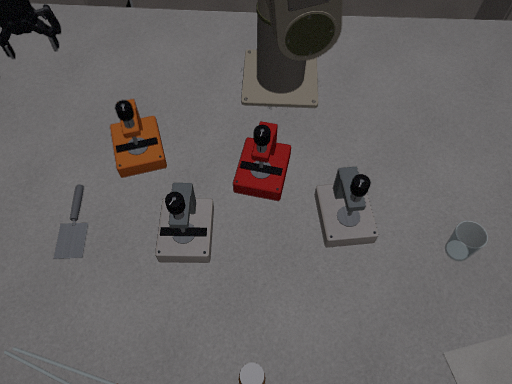

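View pics/side0.png

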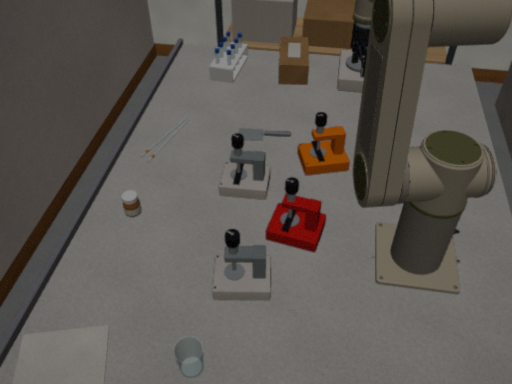

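Candidates in the scene view: orange (135,145) and red (262,165) are the wrong colour. The white press at (185,230) has a black coupon, and the white press at (347,215) has none. The loaded one is therefore (185,230), with its knob at about (175,203); in the side view its knob is at about (238,141). Next: a confirming crop and the position.

```bash
python3 - <<'E'
from h import *
import pickle
S=pickle.load(open('s.pkl','rb'))
f=S['scene']['frame']
a=cv2.resize(f[165:275,140:400],None,fx=3,fy=3,interpolation=2)
b=cv2.resize(S['side']['frame'][125:205,205:285],None,fx=3,fy=3,interpolation=2)
im=np.zeros((580,780,3),np.uint8); im[:330]=a; im[335:575,:240]=b; cv2.imwrite('pics/crop.png',im)
def knob(n,u,v,w=22):
    g=S[n]['frame'].max(2)
    m=(g<45).astype(np.uint8)
    k,l,st,c=cv2.connectedComponentsWithStats(m[v-w:v+w,u-w:u+w])
    j=min(range(1,k),key=lambda j:np.hypot(*(c[j]-w))-st[j,4]*.05)
    print(n,st[j]+[u-w,v-w,0,0,0],c[j]+[u-w,v-w]); return c[j]+[u-w,v-w]
for nm,p,q in (('loaded',(175,203),(238,141)),('spare',(360,185),(232,238)),('red',(262,135),(291,186)),('orange',(124,110),(321,119))):
    p=knob('scene',*p);q=knob('side',*q)
    print(nm,tri(ray(S['scene'],p),ray(S['side'],q)),onz(S['scene'],p,179),onz(S['side'],q,179))
# coupon direction, plate centre
m=(f.max(2)<45).astype(np.uint8)[222:242,155:212]
k,l,st,c=cv2.connectedComponentsWithStats(m); j=1+st[1:,4].argmax(); print(st[j])
vv,uu=np.where(l==j); P=np.array([onz(S['scene'],(u+155.,v+222.),51)[:2] for u,v in zip(uu,vv)])
mu=P.mean(0); w,V=np.linalg.eigh(np.cov((P-mu).T)); print('coupon',mu,np.degrees(np.arctan2(V[1,1],V[0,1])),np.sqrt(w*12))
E
```

```text
scene [165 192  21  27 351] [175.07122507 203.18518519]
side [232 134  12  16 140] [237.3        141.42142857]
loaded [ 538.56576136 -209.09864364  175.28419912] [ 541.11161586 -207.9650357   179.        ] [ 537.31371614 -205.02534974  179.        ]
scene [350 174  20  27 351] [359.13105413 185.85185185]
side [225 229  15  20 215] [232.39069767 238.87906977]
spare [477.24077753 164.63040813 174.17814974] [480.95987812 163.75796522 179.        ] [475.82463725 168.09306788 179.        ]
scene [254 125  17  27 292] [261.53767123 135.68150685]
side [285 178  14  17 173] [291.60693642 186.3699422 ]
red [356.65321692 -42.27361105 175.14015508] [360.23482296 -41.9628233  179.        ] [356.07928336 -38.70458998 179.        ]
scene [115 101  19  26 277] [124.42238267 111.16967509]
side [316 112  11  15 130] [320.86923077 119.65384615]
orange [ 301.75030305 -358.41727013  174.85300273] [ 306.24150273 -356.10216507  179.        ] [ 301.26349991 -353.73751625  179.        ]
[  5   2  47  12 382]
coupon [ 539.49883548 -210.107106  ] 91.8186237156752 [ 22.12369098 106.3416968 ]
```

View pics/crop.png

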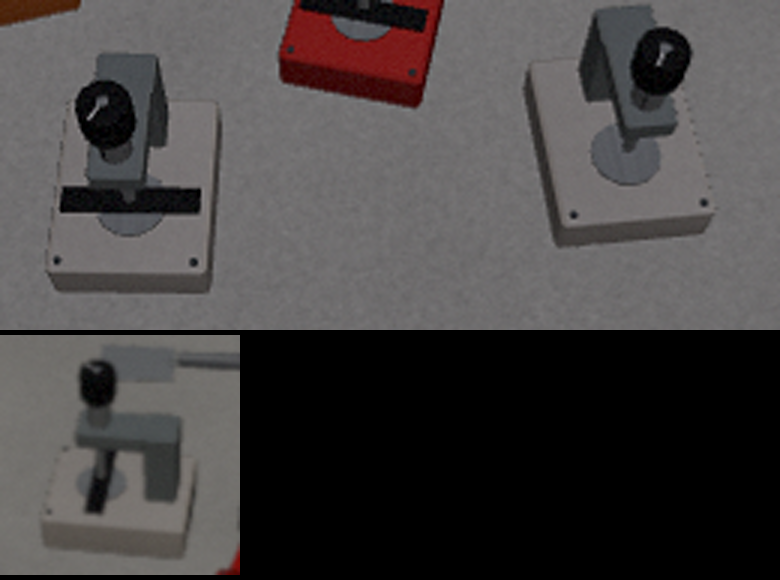

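Confirmed: the left white press in the crop has the black coupon across its plate, and the right one has a bare disc. The loaded knob is at about (539,-209). I'll move above it with some counter-clockwise pre-turn.

servo_tool(
  plan=[
    [[0.034,0.0357,0.002,4,0.0854],[0.034,0.0357,0.002,4,0.0854],[0.034,0.0357,0.002,4,0.0854],[0.034,0.0357,0.002,4,0.0854],[0.034,0.0357,0.002,4,0.0854],[0.034,0.0357,0,4,0.0854],[0.034,0.0357,0,4,0.0854],[0.034,0.0357,0,4,0.0854],[0.034,0.0357,0,4,0.0854],[0.033,0.0357,0,4,0.0854]],
  ],
  force=60,
)

```text
time: 1.1
tool_pos: [540.0, -206.9, 313.5]
tcp_rot: [-180.0, 0.0, 59.6]
ft_force: [-0.2, -0.3, 0.8]
finger_gap: 85.3
grip_force: 0.0
```

servo_tool(
  plan=[
    [[0,0,0,0,0.0854],[0,0,0,0,0.0854],[0,0,0,0,0.0854]],
  ],
)

```text
time: 1.4
tool_pos: [538.5, -209.2, 313.5]
tcp_rot: [-180.0, 0.0, 59.4]
ft_force: [0.5, 0.4, 0.5]
finger_gap: 85.1
grip_force: 0.0
```

```bash
python3 - <<'E'
from h import *
import pickle
s=snap('wrist'); pickle.dump(s,open('w.pkl','wb')); cv2.imwrite('pics/w1.png',s['frame'])
T=np.array(s['cam_to_world']);print(T.round(2))
q=sense();print(q['time'],q['tool_pos'],q['tcp_rot'],q['joint_pos'])
p=np.linalg.inv(T)@[539,-209,196,1]
print(cv2.projectPoints(p[None,:3],np.zeros(3),np.zeros(3),s['K'],np.array(s['dist_coeffs'],float))[0])
E
```

```text
[[ 8.6000e-01 -4.9000e-01 -1.4000e-01  5.7456e+02]
 [-5.1000e-01 -8.3000e-01 -2.3000e-01 -1.4960e+02]
 [-0.0000e+00  2.7000e-01 -9.6000e-01  3.8345e+02]
 [ 0.0000e+00  0.0000e+00  0.0000e+00  1.0000e+00]]
1.45 [ 538.28604841 -209.61364275  313.61334327] [-1.79968356e+02  2.53586547e-02  5.93698717e+01] [-2.63497689e+01  3.82272795e+00  8.81449979e+01 -2.29391915e-02
  8.80657226e+01  4.28114734e+00]
[[[255.19495136 212.97013446]]]
```

View pics/w1.png

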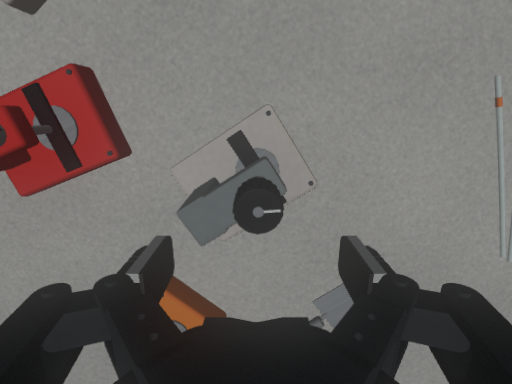

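The wrist picture shows the knob hub at (258,212), against a predicted (255,213). The knob is therefore within about 1.5 mm of the estimate and the way down is clear. Descend, shift 1.5 mm in x, then close.

servo_tool(
  plan=[
    [[0.0015,0,-0.02,0,0.0854],[0,0,-0.025,0,0.0854],[0,0,-0.02,0,0.0854],[0,0,-0.014,0,0.0854],[0,0,0,0,0.0854],[0,0,0,0,0.03],[0,0,0,0,0.03],[0,0,0,0,0.03],[0,0,0,0,0.03],[0,0,0,0,0.03]],
  ],
  force=60,
)

```text
time: 2.45
tool_pos: [540.7, -208.7, 236.5]
tcp_rot: [179.9, 0.0, 59.5]
ft_force: [-5.0, 1.3, 6.5]
finger_gap: 34.7
grip_force: 59.4
```

servo_tool(
  plan=[
    [[0,0,0,0,0.03],[0,0,0,0,0.03],[0,0,0,0,0.03]],
  ],
)

```text
time: 2.75
tool_pos: [540.7, -208.7, 236.5]
tcp_rot: [179.9, 0.0, 59.5]
ft_force: [-4.0, 2.2, 6.6]
finger_gap: 34.9
grip_force: 59.4
```

servo_tool(
  plan=[
    [[0,0,0,-6,0.03],[0,0,0,-6,0.03],[0,0,0,-6,0.03],[0,0,0,-6,0.03],[0,0,0,-6,0.03],[0,0,0,-6,0.03],[0,0,0,-6,0.03],[0,0,0,-6,0.03],[0,0,0,-6,0.03],[0,0,0,-6,0.03]],
  ],
)

```text
time: 3.75
tool_pos: [540.8, -209.2, 236.5]
tcp_rot: [179.9, -0.1, -0.8]
ft_force: [-3.6, -0.5, 6.0]
finger_gap: 34.7
grip_force: 59.2
```

servo_tool(
  plan=[
    [[0,0,0,-6,0.03],[0,0,0,-6,0.03],[0,0,0,-6,0.03],[0,0,0,-6,0.03],[0,0,0,-6,0.03],[0,0,0,-6,0.03],[0,0,0,0,0.03],[0,0,0,0,0.03]],
  ],
)

```text
time: 4.55
tool_pos: [540.6, -209.4, 236.5]
tcp_rot: [179.9, -0.1, -36.6]
ft_force: [-3.8, -1.1, 6.0]
finger_gap: 34.6
grip_force: 59.2
```

```bash
python3 - <<'E'
from h import *
s=snap('wrist'); cv2.imwrite('pics/w2.png',s['frame'])
q=sense();print(q['time'],q['tool_pos'],q['tcp_rot'],q['wrist_torque'],q['ft_force'],q['joint_pos'][5])
E
```

```text
4.6 [ 540.57613062 -209.43047376  236.49649036] [ 1.79937461e+02 -1.00230758e-01 -3.65424049e+01] [-0.40613059  0.85902284  0.00379632] [-3.87243073 -1.70505837  6.00167702] 100.35244324557107
```

View pics/w2.png

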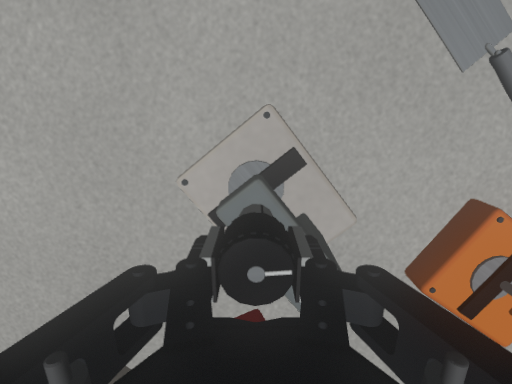

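The pointer still lies along the image's +x, from (258,273) to (290,273), as it did before the turn. So the knob followed the gripper through the full 96°. Release and lift.

servo_tool(
  plan=[
    [[0,0,0,0,0.05],[0,0,0,0,0.0854],[0,0,0,0,0.0854],[0,0,0,0,0.0854],[0,0,0,0,0.0854],[0,0,0,0,0.0854]],
  ],
)

```text
time: 5.2
tool_pos: [540.5, -208.6, 234.8]
tcp_rot: [-180.0, 0.0, -36.5]
ft_force: [-0.1, 0.2, 0.3]
finger_gap: 85.5
grip_force: 0.0
```

servo_tool(
  plan=[
    [[0,0,0.015,0,0.0854],[0,0,0.025,0,0.0854],[0,0,0.025,0,0.0854],[0,0,0.015,0,0.0854],[0,0,0,0,0.0854],[0,0,0,0,0.0854]],
  ],
)

```text
time: 5.8
tool_pos: [540.5, -208.7, 314.7]
tcp_rot: [-180.0, -0.0, -36.5]
ft_force: [-0.5, -0.5, -0.4]
finger_gap: 85.3
grip_force: 0.0
```

```bash
python3 - <<'E'
from h import *
s=snap('wrist'); cv2.imwrite('pics/w3.png',s['frame'])
q=sense();print(q['time'],q['tool_pos'],q['tcp_rot'],q['ft_force'],q['finger_gap'])
E
```

```text
5.85 [ 540.1397189  -208.50390413  313.70038846] [ 1.79983896e+02  8.69704808e-02 -3.65292617e+01] [-0.09490658 -0.18157487 -0.31053882] 85.30240921795699
```

View pics/w3.png

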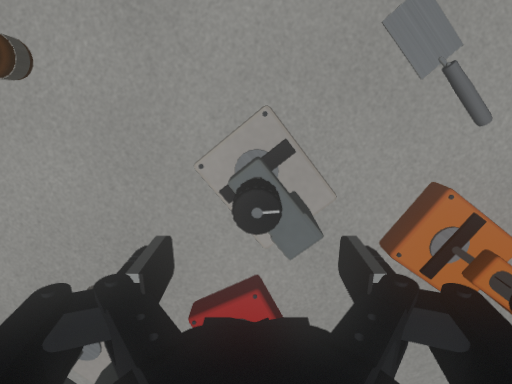

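The pointer at (257,212)→(280,211) has not moved relative to the gripper, so there was no turn-back on release. The gripper is clear, so I'm handing in.

```bash
python3 -c "
from bench import r
print(r.hand_in())"
```

```text
the job is handed in; nothing more can be done
None
```

I turned the loaded press's knob about 96° clockwise, released it with no visible turn-back, left the empty press alone and handed the job in; screw and clutch values can't be read directly, and no verdict came back.

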